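Reset the gas ring and hold its refitted knob pressed in

ROBOT

A 6-joint arm with a two-finger parallel gripper is mounted at the origin on a cart in front of the work surface, level with it; the furniture and walls round the work are solid. World frame = base frame: x ahead of the robot, y to its left, z up, the work surface at z = 0. Lengths are in mm, angles in degrees, forces in N, time in s.
With the tool pointing down it reaches from about 350 to 850 mm from the base axis. Payload 8.1 kg.
Tool frame: the origin (TCP) lies midway between the tips of the shut fingers; the grasp point (between the pads) lies 19 mm behind it (r.pinch_z is the distance from the TCP to the grasp point, in mm); z points along the fingers, y is the line along which they close (so a half turn about z gives the same grasp; the last joint's range is limited). The gripper opens to 85 mm and grips with 20 to 120 N. Pads are 22 mm wide; open, the fingers measure 114 mm over their backs; the gripper's body (76 mm by 85 mm) begins 54 mm behind the grasp point. The pads swing forward as they close: fully open they stand 13 mm farther back than shut.
Start: joints at [-67.918, 7.471, 85.268, -0, 87.261, -4.893], TCP at [272.179, -534.718, 203.092] pointing down, gripper open.
Joint ranges: [-169.43, 169.43], [-51.17, 129.36], [1.28, 143.12], [-76.62, 256.62], [0, 156.53], [-152.29, 152.29]. Speed limits (degrees/s): [136.94, 136.94, 159.86, 180, 180, 180].

INTERFACE

Orientations are given as [roll, pitch, yaw] about the fixed x, y, z axes, in that order (R = Rz(yaw) Ry(pitch) Rx(roll)).
In Python, from bench import sensors, optics, job, r gives the robot as it stands.
- The arm moves only by the tool play_rows, never from a script. Its argument "motion" is a list that holds one entry, the list of rows, each a list of 6 numbers: the shift along the tool's x, y, z in cm, then the turn, a rotation vector about the tool's x, y, z in degrees. In form: [[[x, y, z, ax, ay, az], ...]]. A call has 1 to 5 rows; each row is the pose to reach, as a shift and turn from the pose commanded when the call began, along the tool's axes at that moment; what a row does not reach only later rows make up. A row lasts 1/10 s, in which the tool goes at most 50 mm and 8.59 degrees, less where a joint would pass 70% of its speed; a pose out of reach is approached as far as the arm can. A call with a gripper value outside its range is refused whole. "jaw" is the opening, from 0 (shut) to 1 (fully open), set as the call begins (left out, the last holds). The fingers move at their own pace and stop on an object; "squeeze" is the grip in N (left out, the last holds). Time passes only in rows, so rows that repeat a pose let the fingers close. It gives the time, the measured TCP pose, the force, the opening and the grip force at its end, in the units of the state.
- sensors.sense(): the state, without advancing time (a new reading comes with each control period).
- optics.snapshot(name): name is "side" or "top" or "wrist"; returns a dict with "pixels" (420x560x3 uint8, red, green, blue), "mtx" (3x3 intrinsics, pixels), "R" (3x3) and "t" (3): a world point X has camera coordinates R X + t; the wrist camera has in their place "T_tool_cam" (4x4, takes a point from camera to tool coordinates, whose origin is the TCP and whose axes are the flange's). Camera axes: x right, y down, z forward; pixel columns grow to the right and rows downward; lengths in mm; the calibration is good to about 2 mm. A picture is of the moment at which its call begins: read the wrist's pose just before it. There is no depth.
- job.hand_in(): hands the job in; it is judged then, once.
The state is a dict: "time": time; "joint_pos": joint angles; "qd": joint speeds; "joint_efforts": joint torques, N m; "tool_pos": TCP position; "tcp_rot": TCP orientation; "ft_force": force on the tool from outside, world axes, zero at the start; "wrist_torque": the same for the moment, N m; "finger_gap": finger opening in mm; "grip_force": force on a finger pad.
Only numpy, scipy, OpenCV 4.12 (cv2) and the standard library are available. Lean on these libraries where they do the work, as an engineer would, in place of code of your own. Each camera call takes 0.05 s, during which the arm holds its last target. There are 200 camera calls.

TASK

Get the counter-top gas ring ready to light: first twist its yellow spring-return reset key clockwise to its stop and let go so that it springs back. Then pick up the loose black control knob, turn it so that the flat in its hole matches the flat on the valve's D-shaped shaft, push it fully home on the shaft and press it in against the valve spring. Finish still holding the knob and pressing it in, and leave the flat tin and the teaspoon that lie on the worktop where they are.

Things in the scene. Friction and masses are not known exactly. Their poses are not given: they have to be found in the camera images.
- hob: fixed gas ring, 300 (x, front to back) x 220 (y) mm; origin at the centre of its underside on the worktop. Its top face is 50 mm up. A black control strip along the front (x = -100 mm) carries the valve shaft and the yellow reset key, 110 mm apart, either one on the left. Burner and pan supports behind (centre x = +55 mm) reach 82 mm up.
- reset_grip (a point): point on the vertical axis of the yellow reset key, at the height to grip (78 mm above the worktop). Its finger bar is 40 mm long (this point's x), 12 mm wide (y), and reaches from 12 mm below to 10 mm above the point; below is a 44 mm disc. The point turns with the key; +x points to the end with the black line and a tab, which travels between two dark stop studs.
- reset_key (a joint): turn of the reset key, rad: 0 at rest, grows clockwise seen from above, hard stop at 0.9. A light spring (0.1 N m at the stop) turns it back to 0 when it is let go. The turn counts as to the stop from 0.78.
- shaft_seat (a point): point on the axis of the upright brass valve shaft, at the upper face of the white 60 mm disc fixed to it (65 mm above the worktop at rest). The shaft stands 16 mm above this point, 16 mm in diameter, 1.5 mm chamfer at the tip, with a flat 3 mm from the axis on this point's +x side; a red mark on the disc shows that side. It does not turn.
- shaft (a joint): how far the valve shaft is pressed down, m: 0 at rest, 0.006 fully in. The spring pushes back with 5 N at the start and 12 N when fully in.
- knob: loose black knob standing on the worktop, skirt 44 mm in diameter and 22 mm high, 42 mm high in all, 50 g; origin at the centre of its underside, z up. A D hole underneath, 18 mm in diameter and 18 mm deep, has its flat 3.8 mm from the axis on the +x side: it slips on with +x along the shaft's +x, within about 10 degrees. Fully home, the underside rests on the disc.
- knob_bar (a point): centre of the knob's finger bar, 32 mm above its underside on the axis. The bar is 42 mm long (along the knob's x), 12 mm wide (y) and 20 mm high, standing on the skirt. A white line on it runs from the middle to the +x end, the side of the flat in the hole.
- sardine_tin: flat oblong tin 63 x 105 x 24 mm, a bystander; origin under its centre
- teaspoon: metal teaspoon 135 mm long, a bystander; origin under its centre
Things that resemble listed ones, but are neither listed nor needed, are in the scene too. There is more than one size of the knob; the one meant has the size given above.

How it is judged (in metres and radians):
On the way, in this order (a step that is already met when the one before it is completed fails the run):
1. the reset key is twisted to its stop (value of joint reset_key above 0.78 rad), for 0.1 s.
2. the reset key is let go and has sprung back (value of joint reset_key below 0.06 rad and contact force between the fingers and reset_key below 0.2 N), for 0.2 s.
3. the knob is picked up (height (world z) of knob above 0.03 m and contact force between the fingers and knob above 1 N), for 0.2 s.
4. the knob is fully home on the D-shaft and pressed in (z of knob in the frame of shaft_seat between -0.002 and 0.0025 m and horizontal distance between knob and shaft_seat below 0.003 m and angle between knob's own z axis and vertical below 0.1 rad and angle between the x axis of knob and the x axis of shaft_seat, either way round below 0.5 rad and value of joint shaft above 0.004 m and contact force between the fingers and knob above 2 N), for 0.5 s.
At the end, for the whole second after the job is handed in: The knob is home on the D-shaft (underside within 2.5 mm of the disc, 3 mm of the axis, tilt under 0.1 rad, flats under 0.5 rad apart), the fingers still hold it (over 2 N) and press the shaft in by over 4 of its 6 mm through the last second; the reset key is back at rest (all of step 4 and value of joint reset_key below 0.06 rad); the arm keeps its last pose, push and grip.
It fails at once if a bystander is moved by more than 30 mm (distance of any of sardine_tin, teaspoon from where it was at the start of the episode above 0.03 m).
It also fails if it takes over 48 s, if anything falls off the work surface, if the arm or the gripper's body presses on something with over 40 N, if the wrist force passes 120 N, or if a joint passes its speed limit or range.

## Working session

There is one attempt and no reset: what is moved stays moved. The work goes in short steps, Python scripts to look and compute and a tool call to move; the robot and the scene stay as the last step left them, time stands still between calls to the robot, and variables do not carry over. Pictures are saved under pics/ and viewed, at most 13 in all, crops included, and the job is handed in when it is done.

Besides the shell and the picture viewer there is one more tool, called after ">>>" by a JSON object that holds its "api" and its "payload", one argument or row to a line. play_rows: Moves the arm, as the interface text tells. Its arguments: {"type":"object","properties":{"motion":{"type":"array","items":{"type":"array","items":{"type":"array","items":{"type":"number"}}}},"jaw":{"type":"number"},"squeeze":{"type":"number"}},"required":["motion"]}

```bash
mkdir -p pics; ls; python3 - <<'E'
from bench import sensors, optics, job, r
import cv2,pickle,numpy as np
s=sensors.sense(); print(s)
d={}
for n in("top","side","wrist"):
    d[n]=optics.snapshot(n); cv2.imwrite(f"pics/{n}0.png",cv2.cvtColor(d[n]["pixels"],cv2.COLOR_RGB2BGR))
    print(n,{k:np.round(v,3).tolist() for k,v in d[n].items() if k!="pixels"})
d["s"]=s
pickle.dump(d,open("d0.pkl","wb"))
E
```

```text
pics
{'time': 0.0, 'joint_pos': array([-6.79216067e+01,  7.51517834e+00,  8.53289388e+01,  1.46397950e-03,
        8.72611259e+01, -4.89242844e+00]), 'qd': array([ 0.01613464, -0.030467  , -0.01965055,  0.08320619,  0.05571127,
       -0.02464624]), 'joint_efforts': array([ 2.12105738e-04, -5.69384301e+01, -5.00556958e+01, -3.44268474e-04,
        1.45441334e-02, -6.65272296e-05]), 'tool_pos': array([ 271.9325725 , -534.17209194,  202.04700537]), 'tcp_rot': array([-1.79895265e+02, -1.04325189e-02,  2.69707409e+01]), 'ft_force': array([ 0.55631858, -0.38365444, -0.13213242]), 'wrist_torque': array([-0.0167563 ,  0.02657759,  0.02478514]), 'grip_force': 0.0, 'finger_gap': 85.38597733339789}
top {'mtx': [[531.949, 0.0, 283.626], [0.0, 531.949, 213.44], [0.0, 0.0, 1.0]], 'R': [[0.055, -0.998, -0.001], [-0.976, -0.053, -0.213], [0.213, 0.013, -0.977]], 't': [125.594, 496.351, 1121.006]}
side {'mtx': [[403.021, 0.0, 282.132], [0.0, 403.021, 211.424], [0.0, 0.0, 1.0]], 'R': [[0.965, 0.263, 0.003], [0.192, -0.696, -0.692], [-0.18, 0.668, -0.722]], 't': [-495.551, 88.005, 874.787]}
wrist {'mtx': [[347.707, 0.0, 281.589], [0.0, 347.707, 209.532], [0.0, 0.0, 1.0]], 'T_tool_cam': [[-0.001, -0.952, -0.307, 78.381], [1.0, -0.001, -0.001, 0.442], [0.0, -0.307, 0.952, -171.942], [0.0, 0.0, 0.0, 1.0]]}
```

View pics/top0.png

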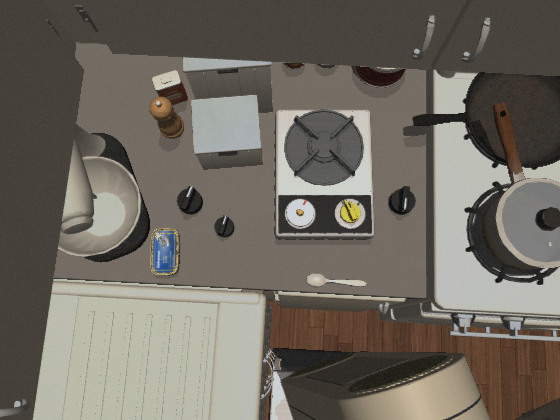

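View pics/side0.png

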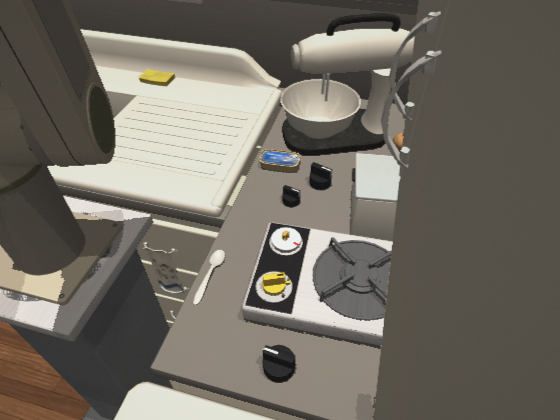

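```bash
cat > h.py <<'E'
import numpy as np,cv2
def ray(c,u,v,z):
    """world point at height z seen at pixel u,v of fixed camera c"""
    d=c["R"].T@np.linalg.solve(c["mtx"],[u,v,1.]); o=-c["R"].T@c["t"]
    return o+d*(z-o[2])/d[2]
def proj(c,X):
    p=c["mtx"]@(c["R"]@np.asarray(X,float)+c["t"]); return p[:2]/p[2]
E
python3 - <<'E'
import pickle,cv2,numpy as np
from h import *
d=pickle.load(open("d0.pkl","rb"))
t=cv2.cvtColor(d["top"]["pixels"],cv2.COLOR_RGB2BGR);s=cv2.cvtColor(d["side"]["pixels"],cv2.COLOR_RGB2BGR)
def crop(i,u,v,w=20): return cv2.resize(i[v-w:v+w,u-w:u+w],(260,260),interpolation=cv2.INTER_CUBIC)
a=np.hstack([crop(t,*p) for p in((190,200),(224,226),(402,200))])
b=np.hstack([crop(t,300,213),crop(t,350,213),crop(s,279,360)])
im=np.vstack([a,b]); cv2.imwrite("pics/c1.png",np.clip(im*1.3,0,255).astype(np.uint8))
c=d["top"]
for u,v in((190,200),(224,226),(402,200)):
    g=ray(c,u,v,22); e=[proj(c,g+np.array(k)) for k in((0,22,0),(0,-22,0))]
    print(u,v,g.round(1),"44mm is px",np.linalg.norm(e[0]-e[1]).round(1))
for u,v in((300,213),(350,213)): print(ray(c,u,v,65).round(1))
E
```

```text
190 200 [515.3 368.   22. ] 44mm is px 19.2
224 226 [459.3 285.8  22. ] 44mm is px 19.5
402 200 [ 541.7 -114.8   22. ] 44mm is px 19.3
[489.2 116.8  65. ]
[495.1   7.6  65. ]
```

View pics/c1.png

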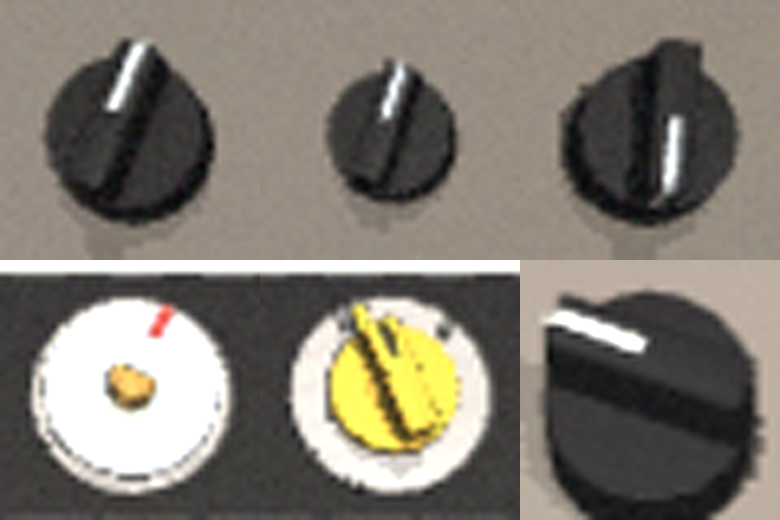

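The side view shows the teaspoon near the front edge and the tin by the bowl. In the top view the valve disc with its red mark is at (300,213), and the yellow key is at (350,213). The three black knobs measure about 58, 44.6 and 61 mm across, so the middle one at (224,226) is the one meant. I'm moving over the control strip for a closer wrist view.

>>> {"api": "play_rows", "payload": {
  "motion": [
    [[3,-3.25,0,0,0,5.4],[6,-6.5,0,0,0,10.8],[9,-9.75,0,0,0,16.2],[12,-13,0,0,0,21.6],[15,-16.25,0,0,0,27]]
  ],
  "jaw": 1
}}

```text
time: 0.65
tool_pos: [332.2, -320.1, 202.7]
tcp_rot: [-180.0, 0.0, -0.3]
ft_force: [0.9, -0.6, 0.1]
finger_gap: 85.6
grip_force: 0.0
```

>>> {"api": "play_rows", "payload": {
  "motion": [
    [[1.2,-4.3,0,0,0,0],[2.4,-8.6,0,0,0,0],[3.6,-12.9,0,0,0,0],[4.8,-17.2,0,0,0,0],[6,-21.5,0,0,0,0]]
  ]
}}

```text
time: 1.15
tool_pos: [392.2, -105.1, 203.0]
tcp_rot: [180.0, -0.0, -0.0]
ft_force: [1.6, -0.6, -0.2]
finger_gap: 85.6
grip_force: 0.0
```

>>> {"api": "play_rows", "payload": {
  "motion": [
    [[1.2,-4.3,0,0,0,0],[2.4,-8.6,0,0,0,0],[3.6,-12.9,0,0,0,0],[4.8,-16.5,0,0,0,0],[4.8,-16.5,0,0,0,0]]
  ]
}}

```text
time: 1.65
tool_pos: [440.6, 62.1, 202.8]
tcp_rot: [-179.9, 0.0, 0.3]
ft_force: [0.3, -0.5, -1.3]
finger_gap: 85.2
grip_force: 0.0
```

```bash
cat >> h.py <<'E'
from scipy.spatial.transform import Rotation as Rot
def wcam(w,s):
    """wrist snapshot + state -> fixed camera dict"""
    T=np.eye(4);T[:3,:3]=Rot.from_euler("xyz",s["tcp_rot"],degrees=True).as_matrix();T[:3,3]=s["tool_pos"]
    C=np.linalg.inv(T@w["T_tool_cam"]); return dict(mtx=w["mtx"],R=C[:3,:3],t=C[:3,3],pixels=w["pixels"])
def grab(fn):
    from bench import sensors,optics
    import pickle
    s=sensors.sense(); c=wcam(optics.snapshot("wrist"),s); pickle.dump(c,open(fn,"wb"))
    print(s["time"],s["tool_pos"].round(1),s["tcp_rot"].round(2),s["ft_force"].round(1),s["qd"].round(1)); return c
E
python3 - <<'E'
from h import *
c=grab("w1.pkl")
cv2.imwrite("pics/w1.png",cv2.resize(cv2.cvtColor(c["pixels"],cv2.COLOR_RGB2BGR),(800,600),interpolation=cv2.INTER_CUBIC))
E
```

```text
1.65 [440.6  62.1 202.8] [-1.7991e+02  1.0000e-02  2.5000e-01] [ 0.3 -0.5 -1.3] [-4.3 -1.4  1.4 -2.   1.3 -4.9]
```

View pics/w1.png

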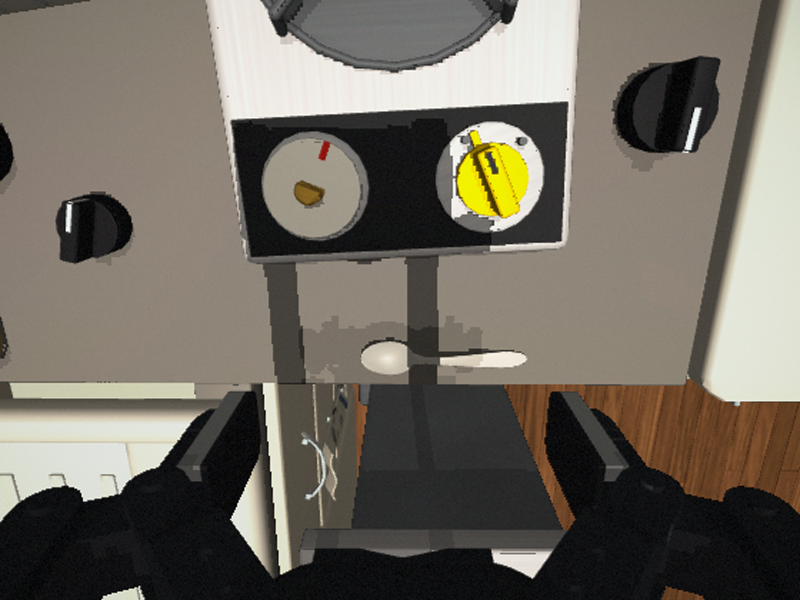

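Wrist view, 800 px scale: the valve disc is at (315,186) with its red mark at (324,151). The key is at (491,178) with its tab at (475,137), and the small knob is at (93,227). I'll measure these and check them by overlaying models.

```bash
python3 - <<'E'
import pickle
from h import *
c=pickle.load(open("w1.pkl","rb")); top=pickle.load(open("d0.pkl","rb"))["top"]
P=c["pixels"]; hsv=cv2.cvtColor(P,cv2.COLOR_RGB2HSV)
def cen(m,box):
    z=np.zeros_like(m);u0,v0,u1,v1=box;z[v0:v1,u0:u1]=m[v0:v1,u0:u1];v,u=np.nonzero(z);return u.mean(),v.mean(),len(u)
k=.7
red=((hsv[...,0]<8)|(hsv[...,0]>172))&(hsv[...,1]>150)&(hsv[...,2]>90)
ru,rv,n=cen(red,(190,80,260,180)); print("red",ray(c,ru,rv,65).round(1),n)
# valve disc: not dark
m=(hsv[...,2]>85).astype(np.uint8); 
for name,(u0,v0,u1,v1) in dict(valve=(178,87,264,172),key=(303,80,385,170)).items():
    s=np.zeros_like(m);s[v0:v1,u0:u1]=m[v0:v1,u0:u1]
    ct=max(cv2.findContours(s,0,1)[0],key=cv2.contourArea); e=cv2.fitEllipse(cv2.convexHull(ct))
    print(name,np.round(e[0],1),np.round(e[1],1),ray(c,*e[0],65 if name=="valve" else 56).round(1))
yel=(abs(hsv[...,0].astype(int)-28)<6)&(hsv[...,1]>150)&(hsv[...,2]>120)
yu,yv,n=cen(yel,(300,80,385,170)); print("yellow",yu,yv,ray(c,yu,yv,66).round(1))
# knob white line, black blob
w=(hsv[...,2]>170)&(hsv[...,1]<60); v,u=np.nonzero(w[135:165,40:56]);u=u+40;v=v+135
pts=np.array([ray(c,a,b,42)[:2] for a,b in zip(u,v)]); mu=pts.mean(0); U,S,V=np.linalg.svd(pts-mu)
print("line",mu.round(1),"dir",np.degrees(np.arctan2(V[0,1],V[0,0])).round(1),"len",np.ptp(pts@V[0]).round(1))
def crop(u0,v0,w):
    return cv2.resize(cv2.cvtColor(P[v0:v0+w,u0:u0+w],cv2.COLOR_RGB2BGR),(400,400),interpolation=cv2.INTER_NEAREST)
cv2.imwrite("pics/c2.png",np.hstack([crop(304,82,80),crop(30,125,70)]))
E
```

```text
red [512.8 109.   65. ] 60
valve [220.1 129.6] [72.9 77. ] [492.3 115.7  65. ]
key [342.7 123.2] [74.7 78.7] [497.4   7.7  56. ]
yellow 344.8158594997339 125.19584885577434 [496.4   7.4  66. ]
line [468.7 285.7] dir 164.6 len 20.6
```

View pics/c2.png

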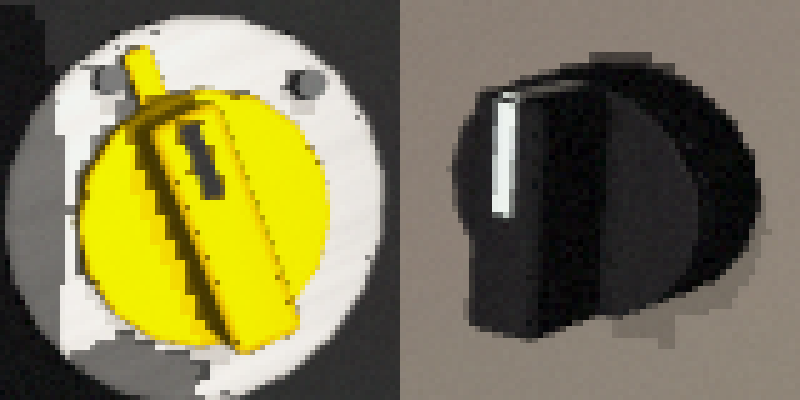

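```bash
python3 - <<'E'
import pickle
from bench import r
print(r.pinch_z)
from h import *
c=pickle.load(open("w1.pkl","rb")); top=pickle.load(open("d0.pkl","rb"))["top"]
# bar top long edges (crop px -> image px)
f=lambda x,y:(304+x/5-.5,82+y/5-.5)
for nm,a,b in(("left",(152,125),(237,348)),("right",(218,108),(298,325))):
    A,B=ray(c,*f(*a),88),ray(c,*f(*b),88); d=A-B
    print(nm,A.round(1),B.round(1),"len",np.linalg.norm(d).round(1),"yaw",np.degrees(np.arctan2(d[1],d[0])).round(1),"mid",((A+B)/2).round(1))
g=lambda i,x,y:(i[0]-20+(x+.5)/6.5-.5,i[1]-20+(y+.5)/6.5-.5)
C=ray(top,*g((300,213),131,382),65); M=ray(top,*g((300,213),162,321),65); print("valve top",C,M,np.degrees(np.arctan2(*(M-C)[1::-1])))
E
```

```text
18.700000000000003
left [512.4  20.8  88. ] [477.4   5.1  88. ] len 38.4 yaw 24.1 mid [494.9  12.9  88. ]
right [515.1  10.5  88. ] [481.1  -4.7  88. ] len 37.2 yaw 24.1 mid [498.1   2.9  88. ]
valve top [404.7474563  113.24694756  65.        ] [425.72272238 103.94844581  65.        ] -23.908089501419184
```

>>> {"api": "play_rows", "payload": {
  "motion": [
    [[1.9,1.8,0,0,0,-8],[3.8,3.6,2,0,0,-16],[5.6,5.4,5,0,0,-24],[5.6,5.4,9,0,0,-24],[5.6,5.4,9,0,0,-24]]
  ],
  "jaw": 1
}}

```text
time: 2.2
tool_pos: [491.5, 2.7, 107.0]
tcp_rot: [-179.7, 0.6, 23.8]
ft_force: [-1.4, -0.3, -0.5]
finger_gap: 85.5
grip_force: 0.0
```

```bash
python3 - <<'E'
from h import *
c=grab("w2.pkl")
im=cv2.cvtColor(c["pixels"],cv2.COLOR_RGB2BGR)
Rz=lambda a:Rot.from_euler("z",a,degrees=True).as_matrix()
for x,y,a,z in((496.5,7.7,24,88),):
    q=[proj(c,np.array([x,y,z])+Rz(a)@np.array([sx*20,sy*6,0])) for sx,sy in((1,1),(1,-1),(-1,-1),(-1,1))]
    cv2.polylines(im,[np.round(np.array(q)*16).astype(int)],True,(255,0,0),1,cv2.LINE_AA,4)
cv2.imwrite("pics/w2.png",cv2.resize(im,(800,600),interpolation=cv2.INTER_CUBIC))
E
```

```text
2.2 [491.5   2.7 107. ] [-179.71    0.56   23.82] [-1.4 -0.3 -0.5] [ 1.2 -3.2 -3.9  0.2  5.1  1.2]
```

View pics/w2.png

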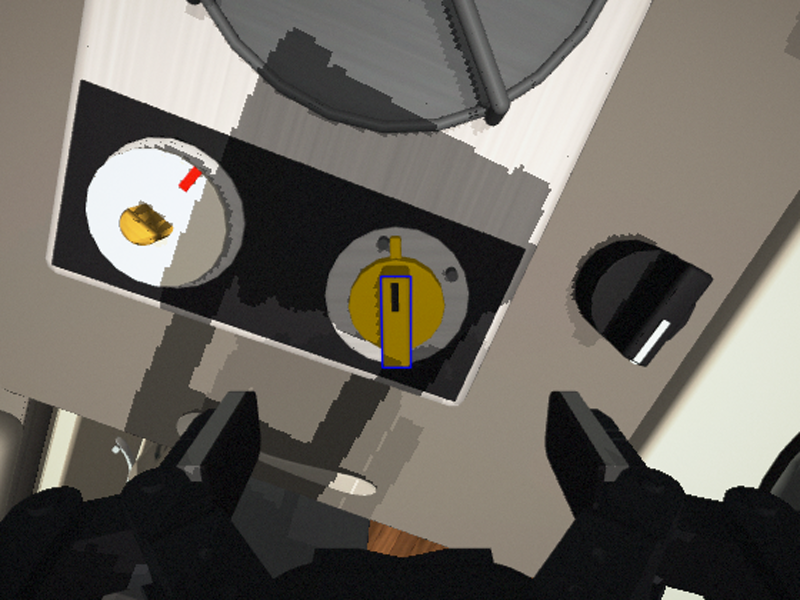

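The overlay matches the key bar at (396,320), so the key pose is confirmed: centre (496.5, 7.7), yaw 24°. I'll centre over it and let the arm settle.

>>> {"api": "play_rows", "payload": {
  "motion": [
    [[0.2,-0.3,0,0,0,0],[0.2,-0.3,0,0,0,0],[0.2,-0.3,0,0,0,0],[0.2,-0.3,0,0,0,0]]
  ]
}}

```text
time: 2.65
tool_pos: [497.8, 7.8, 114.7]
tcp_rot: [179.9, -0.1, 24.0]
ft_force: [0.2, -0.5, -0.1]
finger_gap: 85.5
grip_force: 0.0
```

```bash
python3 - <<'E'
from h import *
c=grab("w3.pkl"); 
P=c["pixels"]; hsv=cv2.cvtColor(P,cv2.COLOR_RGB2HSV)
v,u=np.mgrid[:420,:560]; roi=(u<185)&(v>80)&(v<220)
red=((hsv[...,0]<8)|(hsv[...,0]>172))&(hsv[...,1]>150)&(hsv[...,2]>90)&roi
M=ray(c,u[red].mean(),v[red].mean(),65)
m=((hsv[...,2]>75)&roi).astype(np.uint8); 
n,l,st,ce=cv2.connectedComponentsWithStats(m)
i=l[int(proj(c,[500,128,65])[1]),int(proj(c,[500,128,65])[0])]; print(st[i])
ct=max(cv2.findContours((l==i).astype(np.uint8),0,1)[0],key=cv2.contourArea); e=cv2.fitEllipse(cv2.convexHull(ct)); C=ray(c,*e[0],64)
print(e,C.round(1),M.round(1),np.degrees(np.arctan2(*(M-C)[1::-1])),np.linalg.norm((M-C)[:2]))
br=(abs(hsv[...,0].astype(int)-20)<6)&(hsv[...,1]>130)&roi
print("brass",ray(c,u[br].mean(),v[br].mean(),79).round(1),br.sum())
E
```

```text
2.65 [497.8   7.8 114.7] [ 1.7993e+02 -1.2000e-01  2.4000e+01] [ 0.2 -0.5 -0.1] [-0.1  0.5  0.4 -0.1 -0.2 -0.1]
[  72  109  107  101 8262]
((124.9062728881836, 159.7728729248047), (97.60005950927734, 108.520751953125), 120.41008758544922) [493.9 115.9  64. ] [512.6 109.4  65. ] -19.238002185334313 19.776055462869003
brass [490.7 116.7  79. ] 646
```

>>> {"api": "play_rows", "payload": {
  "motion": [
    [[0,0,1.5,0,0,0],[0,0,3,0,0,0],[0,0,4.3,0,0,0],[0,0,4.3,0,0,0]]
  ]
}}

```text
time: 3.1
tool_pos: [494.2, 7.9, 66.4]
tcp_rot: [-179.8, 0.3, 24.0]
ft_force: [-0.2, -0.6, -0.1]
finger_gap: 85.3
grip_force: 0.0
```

>>> {"api": "play_rows", "payload": {
  "motion": [
    [[0,0,0,0,0,0],[0,0,0,0,0,0],[0,0,0,0,0,0],[0,0,0,0,0,0],[0,0,0,0,0,0]]
  ],
  "jaw": 0,
  "squeeze": 30
}}

```text
time: 3.6
tool_pos: [497.2, 7.6, 70.5]
tcp_rot: [180.0, -0.0, 24.0]
ft_force: [0.2, 0.4, 0.4]
finger_gap: 12.2
grip_force: 0.0
```

>>> {"api": "play_rows", "payload": {
  "motion": [
    [[0,0,0,0,0,0],[0,0,0,0,0,5],[0,0,0,0,0,12],[0,0,0,0,0,19],[0,0,0,0,0,26]]
  ]
}}

```text
time: 4.1
tool_pos: [497.0, 7.6, 70.2]
tcp_rot: [180.0, -0.0, -2.3]
ft_force: [0.7, 0.4, 0.7]
finger_gap: 0.1
grip_force: 0.0
```

>>> {"api": "play_rows", "payload": {
  "motion": [
    [[0,0,0,0,0,8],[0,0,0,0,0,16],[0,0,0,0,0,22],[0,0,0,0,0,25],[0,0,0,0,0,25]]
  ]
}}

```text
time: 4.6
tool_pos: [496.9, 7.6, 70.2]
tcp_rot: [-180.0, -0.0, -27.1]
ft_force: [-0.4, 0.8, -0.4]
finger_gap: -0.3
grip_force: 0.0
```

>>> {"api": "play_rows", "payload": {
  "motion": [
    [[0,0,0,0,0,0],[0,0,0,0,0,0],[0,0,0,0,0,0]]
  ]
}}

```text
time: 4.9
tool_pos: [496.9, 7.6, 70.1]
tcp_rot: [-180.0, -0.0, -27.0]
ft_force: [-0.6, -0.8, -0.1]
finger_gap: 0.1
grip_force: 0.0
```

```bash
python3 - <<'E'
from h import *
from bench import sensors
c=grab("w4.pkl"); s=sensors.sense(); print(s["wrist_torque"],s["grip_force"],s["joint_pos"].round(1))
im=cv2.cvtColor(c["pixels"],cv2.COLOR_RGB2BGR)[60:400,60:500]
cv2.imwrite("pics/w4.png",cv2.resize(im,(776,600),interpolation=cv2.INTER_CUBIC))
E
```

```text
4.9 [496.9   7.6  70.1] [-180.     -0.    -26.98] [-0.6 -0.8 -0.1] [-0.   0.  -0.   0.1  0.   0.3]
[ 0.0001453  -0.02849479  0.02718366] 0.0 [ -5.   -2.4 109.8   0.   72.7 112. ]
```

View pics/w4.png

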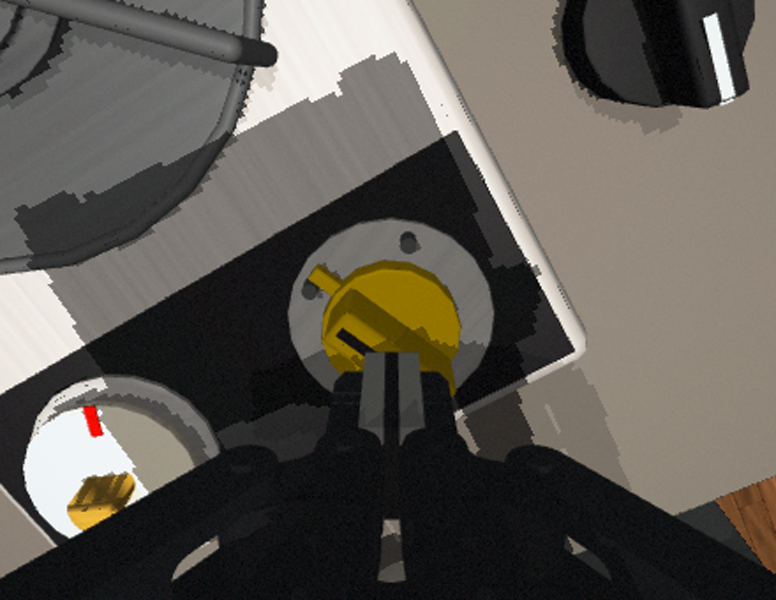

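The key has not turned. The tab is still at the left stud (310,275), and the fingers shut above the bar with their tips at about (392,352). From their pixels, the real tips sit roughly 25–35 mm behind the nominal TCP. I'll open, turn back, and go lower in guarded steps.

>>> {"api": "play_rows", "payload": {
  "motion": [
    [[0,0,0,0,0,0],[0,0,0,0,0,-8],[0,0,0,0,0,-16],[0,0,0,0,0,-24],[0,0,0,0,0,-32]]
  ],
  "jaw": 1
}}

```text
time: 5.45
tool_pos: [496.9, 7.6, 70.1]
tcp_rot: [-180.0, 0.0, 5.3]
ft_force: [-0.1, 0.4, 0.1]
finger_gap: 72.3
grip_force: 0.0
```

>>> {"api": "play_rows", "payload": {
  "motion": [
    [[0,0,0,0,0,-8],[0,0,0,0,0,-16],[0,0,0,0,0,-19],[0,0,0,0,0,-19]]
  ]
}}

```text
time: 5.85
tool_pos: [496.9, 7.6, 70.1]
tcp_rot: [-180.0, 0.0, 24.0]
ft_force: [0.9, -0.0, -1.0]
finger_gap: 85.6
grip_force: 0.0
```

>>> {"api": "play_rows", "payload": {
  "motion": [
    [[0,0,0.4,0,0,0],[0,0,0.8,0,0,0],[0,0,1.1,0,0,0],[0,0,1.1,0,0,0],[0,0,1.1,0,0,0]]
  ]
}}

```text
time: 6.35
tool_pos: [496.7, 7.6, 58.9]
tcp_rot: [-180.0, 0.0, 24.0]
ft_force: [-0.4, -0.2, -0.3]
finger_gap: 85.6
grip_force: 0.0
```

```bash
python3 - <<'E'
from h import *
from bench import r
c=grab("w5.pkl")
print([k for k in dir(r) if not k.startswith("_")])
im=cv2.cvtColor(c["pixels"],cv2.COLOR_RGB2BGR)
s=__import__("bench").sensors.sense()
R=Rot.from_euler("xyz",s["tcp_rot"],degrees=True).as_matrix()
for x in(11,-11):
  for y in(-43,43):
    for z,col in((-13,(0,0,255)),(-40,(0,255,0))):
      p=proj(c,s["tool_pos"]+R@np.array([x,y,z])); cv2.circle(im,(int(p[0]*1),int(p[1])),3,col,1)
cv2.imwrite("pics/w5.png",cv2.resize(im[120:420,100:500],(800,600),interpolation=cv2.INTER_CUBIC))
E
```

```text
6.35 [496.7   7.6  58.9] [-1.7999e+02  3.0000e-02  2.3960e+01] [-0.4 -0.2 -0.3] [-0.1 -0.2 -0.2 -0.  -0.  -0.1]
['PlanningError', 'pinch_z']
```

View pics/w5.png

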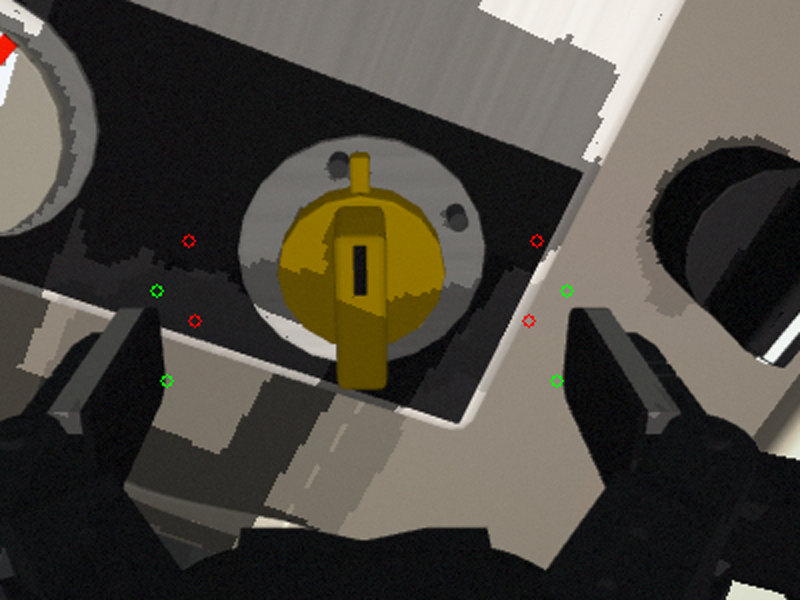

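The tip edges lie near (160,308)–(165,380), on the green markers at z = -40 and not on the red ones at z = -13. So the real fingertips are about 27 mm short of the nominal TCP. I'll go 15 mm lower and close.

>>> {"api": "play_rows", "payload": {
  "motion": [
    [[0,0,0.5,0,0,0],[0,0,1,0,0,0],[0,0,1.5,0,0,0],[0,0,1.5,0,0,0]]
  ]
}}

```text
time: 6.8
tool_pos: [496.0, 7.7, 42.9]
tcp_rot: [-179.9, 0.1, 24.0]
ft_force: [-0.5, 0.6, -0.4]
finger_gap: 85.3
grip_force: 0.0
```

>>> {"api": "play_rows", "payload": {
  "motion": [
    [[0,0,0,0,0,0],[0,0,0,0,0,0],[0,0,0,0,0,0],[0,0,0,0,0,0],[0,0,0,0,0,0]]
  ],
  "jaw": 0,
  "squeeze": 30
}}

```text
time: 7.3
tool_pos: [497.0, 7.7, 44.3]
tcp_rot: [-180.0, -0.0, 24.0]
ft_force: [-4.4, 12.6, 9.2]
finger_gap: 12.3
grip_force: 8.0
```

>>> {"api": "play_rows", "payload": {
  "motion": [
    [[0,0,0,0,0,0],[0,0,0,0,0,0],[0,0,0,0,0,0]]
  ]
}}

```text
time: 7.6
tool_pos: [496.8, 8.2, 44.4]
tcp_rot: [-179.9, -0.0, 24.0]
ft_force: [-3.4, 5.2, 5.5]
finger_gap: 11.2
grip_force: 31.9
```

Now it grips: gap 11–12 mm, force 32 N. Twisting.

>>> {"api": "play_rows", "payload": {
  "motion": [
    [[0,0,0,0,0,6],[0,0,0,0,0,13],[0,0,0,0,0,20],[0,0,0,0,0,27],[0,0,0,0,0,34]]
  ]
}}

```text
time: 8.1
tool_pos: [496.8, 7.9, 44.4]
tcp_rot: [-180.0, 0.0, -10.3]
ft_force: [-2.5, 3.3, 5.9]
finger_gap: 11.0
grip_force: 31.9
```

>>> {"api": "play_rows", "payload": {
  "motion": [
    [[0,0,0,0,0,6],[0,0,0,0,0,12],[0,0,0,0,0,16],[0,0,0,0,0,16],[0,0,0,0,0,16]]
  ]
}}

```text
time: 8.6
tool_pos: [496.8, 7.8, 44.4]
tcp_rot: [180.0, 0.0, -26.0]
ft_force: [-4.5, 1.8, 4.9]
finger_gap: 11.0
grip_force: 31.9
```

```bash
python3 - <<'E'
from h import *
from bench import sensors
c=grab("w6.pkl"); s=sensors.sense(); print(s["wrist_torque"].round(3),s["grip_force"],s["finger_gap"],s["joint_pos"].round(1))
hsv=cv2.cvtColor(c["pixels"],cv2.COLOR_RGB2HSV); y=(abs(hsv[...,0].astype(int)-28)<6)&(hsv[...,1]>150)&(hsv[...,2]>60)
v,u=np.nonzero(y); P=np.array([ray(c,a,b,64) for a,b in zip(u,v)])-[497,7.8,64]; rr=np.hypot(P[:,0],P[:,1]); k=(rr>25)&(rr<32)
print(k.sum(),np.median(np.degrees(np.arctan2(P[k,1],P[k,0]))) if k.any() else None)
E
```

```text
8.6 [496.8   7.8  44.4] [ 1.800e+02  2.000e-02 -2.601e+01] [-4.5  1.8  4.9] [-0.  -0.1  0.1  0.  -0.  -0.3]
[0.341 0.629 0.125] 31.92589581012726 11.335425587870898 [ -5.   -0.5 110.8   0.   69.7 111. ]
448 148.49997626150318
```

>>> {"api": "play_rows", "payload": {
  "motion": [
    [[0,0,0,0,0,0],[0,0,0,0,0,0],[0,0,0,0,0,0],[0,0,0,0,0,0],[0,0,0,0,0,0]]
  ],
  "jaw": 1
}}

```text
time: 9.15
tool_pos: [497.0, 7.5, 44.1]
tcp_rot: [180.0, -0.0, -26.0]
ft_force: [0.2, 0.9, -0.2]
finger_gap: 82.2
grip_force: 0.0
```

>>> {"api": "play_rows", "payload": {
  "motion": [
    [[0,0,0,0,0,0],[0,0,0,0,0,0],[0,0,-2,0,0,0],[0,0,-5,0,0,0],[0,0,-8,0,0,0]]
  ]
}}

```text
time: 9.65
tool_pos: [496.2, 7.7, 124.5]
tcp_rot: [180.0, 0.1, -26.0]
ft_force: [0.8, 0.3, -0.6]
finger_gap: 85.6
grip_force: 0.0
```

>>> {"api": "play_rows", "payload": {
  "motion": [
    [[0,0,0,0,0,0],[0,0,0,0,0,0],[0,0,0,0,0,0],[0,0,0,0,0,0]]
  ]
}}

```text
time: 10.05
tool_pos: [495.9, 7.7, 122.6]
tcp_rot: [179.9, 0.1, -26.0]
ft_force: [-0.1, 0.3, -0.1]
finger_gap: 85.6
grip_force: 0.0
```

```bash
python3 - <<'E'
from h import *
import pickle
def tab(c):
    hsv=cv2.cvtColor(c["pixels"],cv2.COLOR_RGB2HSV); y=(abs(hsv[...,0].astype(int)-28)<6)&(hsv[...,1]>150)&(hsv[...,2]>60)
    v,u=np.nonzero(y); P=np.array([ray(c,a,b,64) for a,b in zip(u,v)])-[497,7.8,64]; rr=np.hypot(P[:,0],P[:,1]); an=np.degrees(np.arctan2(P[:,1],P[:,0]));k=(rr>24)&(rr<32)&(abs(an)<80)
    print(k.sum(),np.median(an[k]) if k.any() else None)
for f in("w1.pkl","w3.pkl","w5.pkl","w6.pkl"): tab(pickle.load(open(f,"rb")))
tab(grab("w7.pkl"))
E
```

```text
42 26.021117353524666
77 25.839587029818148
143 24.972738770518824
161 -26.412187760459627
10.05 [495.9   7.7 122.6] [ 1.7995e+02  1.3000e-01 -2.6020e+01] [-0.1  0.3 -0.1] [ 0.1  0.1 -0.1  0.1  0.2  0.1]
75 23.87179098998973
```

The tab angle went from 25° to -26° and back to 24°, so the key was twisted to its stop and has sprung back. Next is the knob.

>>> {"api": "play_rows", "payload": {
  "motion": [
    [[-2.2,-3.35,-0.5,0,0,-2],[-4.4,-6.7,-1,0,0,-4],[-6.7,-10,-1.5,0,0,-6],[-8.9,-13.4,-2,0,0,-8],[-11.1,-16.8,-2,0,0,-10.6]]
  ]
}}

```text
time: 10.6
tool_pos: [470.5, 208.8, 144.2]
tcp_rot: [-180.0, -0.0, -15.4]
ft_force: [0.3, -0.4, 0.8]
finger_gap: 85.6
grip_force: 0.0
```

>>> {"api": "play_rows", "payload": {
  "motion": [
    [[-2,-4,0,0,0,0],[-3.1,-7.3,0,0,0,0],[-3.1,-7.3,0,0,0,0],[-3.1,-7.3,0,0,0,0],[-3.1,-7.3,0,0,0,0]]
  ]
}}

```text
time: 11.1
tool_pos: [460.2, 285.0, 143.4]
tcp_rot: [179.9, 0.0, -15.4]
ft_force: [-0.3, -0.1, 0.6]
finger_gap: 85.6
grip_force: 0.0
```

```bash
python3 - <<'E'
from h import *
c=grab("w8.pkl")
P=c["pixels"]; hsv=cv2.cvtColor(P,cv2.COLOR_RGB2HSV); v,u=np.mgrid[:420,:560]
# knob
Z=ray(c,281,209,42); k0=proj(c,[459,287,42]); print("knob exp px",k0)
near=np.hypot(u-k0[0],v-k0[1])<60
w=(hsv[...,2]>150)&(hsv[...,1]<60)&near
n,l,st,_=cv2.connectedComponentsWithStats(w.astype(np.uint8)); print(st[1:][st[1:,4]>15])
i=1+np.argmax(st[1:,4]); m=l==i
pts=np.array([ray(c,a,b,42)[:2] for a,b in zip(u[m],v[m])]); mu=pts.mean(0); U,S,V=np.linalg.svd(pts-mu,full_matrices=False); d=V[0]*np.sign(V[0,0])
print("line mid",mu.round(1),"yaw",np.degrees(np.arctan2(d[1],d[0])).round(1),"len",np.ptp(pts@d).round(1),"lo/hi centre guess",(mu-d*np.ptp(pts@d)/2).round(1))
# valve
v0=proj(c,[492.5,116,65]); roi=np.hypot(u-v0[0],v-v0[1])<70; print("valve px",v0)
red=((hsv[...,0]<8)|(hsv[...,0]>172))&(hsv[...,1]>150)&(hsv[...,2]>90)&roi
print("red",red.sum(),ray(c,u[red].mean(),v[red].mean(),65).round(1))
im=cv2.cvtColor(P,cv2.COLOR_RGB2BGR); t=np.linspace(0,6.29,60)
for ctr,rad,z in(((492.5,116),30,65),((mu-d*10.5),22,22),((mu-d*10.5),22,0)):
    q=np.array([proj(c,[ctr[0]+rad*np.cos(a),ctr[1]+rad*np.sin(a),z]) for a in t]); cv2.polylines(im,[np.round(q*16).astype(int)],True,(255,0,255),1,cv2.LINE_AA,4)
def crop(p,w): x,y=int(p[0]),int(p[1]); x=min(max(x,w),560-w); y=min(max(y,w),420-w); return cv2.resize(im[y-w:y+w,x-w:x+w],(400,400),interpolation=cv2.INTER_CUBIC)
cv2.imwrite("pics/c8.png",np.hstack([crop(k0,60),crop(v0,60)]))
E
```

```text
11.1 [460.2 285.  143.4] [ 1.7993e+02  5.0000e-02 -1.5450e+01] [-0.3 -0.1  0.6] [-0.9 -0.5  0.1  0.   0.   0.1]
knob exp px [279.03491897 200.36571997]
[]Traceback (most recent call last):
  File "<stdin>", line 9, in <module>
    return _wrapfunc(a, 'argmax', axis=axis, out=out, **kwds)
    return bound(*args, **kwds)
ValueError: attempt to get argmax of an empty sequence
```

```bash
python3 - <<'E'
from h import *
import pickle
c=pickle.load(open("w8.pkl","rb"))
P=c["pixels"]; hsv=cv2.cvtColor(P,cv2.COLOR_RGB2HSV); v,u=np.mgrid[:420,:560]
k0=proj(c,[459,287,42]); l0=proj(c,[469,284,42])
m=(hsv[...,2]>75)&(np.hypot(u-l0[0],v-l0[1])<18)
n,l,st,ce=cv2.connectedComponentsWithStats(m.astype(np.uint8)); print(l0,st[1:],ce[1:])
i=1+np.argmin(np.hypot(*(ce[1:]-l0).T)); m=l==i
pts=np.array([ray(c,a,b,42)[:2] for a,b in zip(u[m],v[m])]); mu=pts.mean(0); U,S,V=np.linalg.svd(pts-mu,full_matrices=False); d=V[0]*np.sign(V[0,0])
print("line mid",mu.round(1),"yaw",np.degrees(np.arctan2(d[1],d[0])).round(1),"len",np.ptp(pts@d).round(1),"centre",(mu-d*10.5).round(1))
v0=proj(c,[492.5,116,65]); roi=np.hypot(u-v0[0],v-v0[1])<70; print("valve px",v0)
red=((hsv[...,0]<8)|(hsv[...,0]>172))&(hsv[...,1]>150)&(hsv[...,2]>90)&roi
print("red",red.sum(),ray(c,u[red].mean(),v[red].mean(),65).round(1))
im=cv2.cvtColor(P,cv2.COLOR_RGB2BGR); t=np.linspace(0,6.29,60); im=np.clip(im*1.5,0,255).astype(np.uint8)
for ctr,rad,z in(((492.5,116),30,65),((492.5,116),8,81),((mu-d*10.5),22,22),((mu-d*10.5),22,0)):
    q=np.array([proj(c,[ctr[0]+rad*np.cos(a),ctr[1]+rad*np.sin(a),z]) for a in t]); cv2.polylines(im,[np.round(q*16).astype(int)],True,(255,0,255),1,cv2.LINE_AA,4)
def crop(p,w): x,y=int(p[0]),int(p[1]); x=min(max(x,w),560-w); y=min(max(y,w),420-w); return cv2.resize(im[y-w:y+w,x-w:x+w],(400,400),interpolation=cv2.INTER_CUBIC)
cv2.imwrite("pics/c8.png",np.hstack([crop(k0,60),crop(v0,60)]))
E
```

```text
[279.27508371 187.99713714] [[277 172   3   5  15]
 [277 178   4  23  92]] [[278.  174. ]
 [278.5 189. ]]
line mid [468.3 284.8] yaw -15.7 len 18.4 centre [458.2 287.7]
valve px [505.21903481 100.91108517]
red 107 [512.5 108.   65. ]
```

View pics/c8.png

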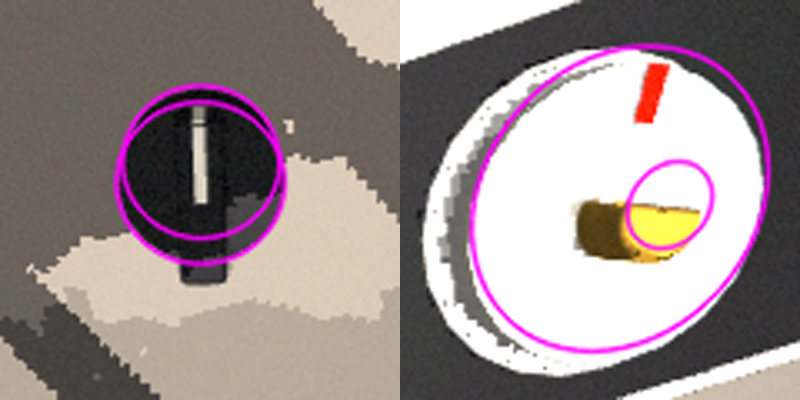

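The knob model outlines fit, with the knob at (458.2, 287.7) and yaw -15.6°. The shaft circle drawn at (670,205) lies a little up and right of the real brass D at about (660,218). I'll refine the shaft pose by fitting a D-prism silhouette in several views.

```bash
python3 - <<'E'
from h import *
import pickle
from scipy.optimize import minimize
a=np.linspace(0,2*np.pi,73); D=np.c_[np.minimum(8*np.cos(a),3),8*np.sin(a)]; D2=np.c_[np.minimum(6.5*np.cos(a),3),6.5*np.sin(a)]
k=4
for f in("w1","w3","w7","w8"):
    c=pickle.load(open(f+".pkl","rb")); hsv=cv2.cvtColor(c["pixels"],cv2.COLOR_RGB2HSV)
    p=proj(c,[491,117,75]); x0,y0=int(p[0])-30,int(p[1])-30
    if x0<0 or y0<0 or x0>500 or y0>360: print(f,"out",p); continue
    m=((abs(hsv[...,0].astype(int)-20)<8)&(hsv[...,1]>110)).astype(np.float32)[y0:y0+60,x0:x0+60]
    M=cv2.resize(m,None,fx=k,fy=k,interpolation=cv2.INTER_NEAREST)
    def mask(q):
        R=Rot.from_euler("z",q[2],degrees=True).as_matrix()[:2,:2]
        pts=[]
        for P,z in((D,65),(D,79.5),(D2,81)):
            for w in P@R.T+q[:2]: pts.append(proj(c,[*w,z]))
        h=cv2.convexHull(((np.array(pts)-[x0,y0]+.5)*k).astype(np.float32))
        I=np.zeros(M.shape,np.uint8); cv2.fillPoly(I,[np.round(h*16).astype(np.int32)],1,cv2.LINE_8,4); return I
    def cost(q): I=mask(q); return 1-(I*M).sum()/np.maximum(I,M).sum()
    best=min((minimize(cost,[491,117,y],method="Nelder-Mead",options=dict(initial_simplex=[[491,117,y],[494,117,y],[491,120,y],[491,117,y+10]])) for y in(-35,-20,-8)),key=lambda s:s.fun)
    red=((hsv[...,0]<8)|(hsv[...,0]>172))&(hsv[...,1]>150)&(hsv[...,2]>90); v,u=np.nonzero(red); j=np.hypot(u-p[0],v-p[1])<60
    r_=ray(c,u[j].mean(),v[j].mean(),65); g=r_[:2]-best.x[:2]
    print(f,best.x.round(1),"cost",round(best.fun,3),"red",r_.round(1),np.hypot(*g).round(1),np.degrees(np.arctan2(g[1],g[0])).round(1))
E
```

```text
w1 [490.2 117.9 -20.1] cost 0.073 red [512.8 109.   65. ] 24.3 -21.4
w3 [490.  117.9 -18.3] cost 0.064 red [512.6 109.4  65. ] 24.1 -20.8
w7 [494.8 119.   25.3] cost 0.783 red [512.7 109.8  65. ] 20.1 -27.2
w8 [489.8 117.3 -18.4] cost 0.078 red [512.5 108.   65. ] 24.5 -22.2
```

>>> {"api": "play_rows", "payload": {
  "motion": [
    [[-0.3,-0.2,2,0,0,0],[-0.3,-0.2,5,0,0,0],[-0.3,-0.2,8,0,0,0],[-0.3,-0.2,9.5,0,0,0],[-0.3,-0.2,9.5,0,0,0]]
  ]
}}

```text
time: 11.65
tool_pos: [456.3, 286.8, 46.5]
tcp_rot: [179.8, 0.2, -15.5]
ft_force: [0.2, -1.0, 0.2]
finger_gap: 85.5
grip_force: 0.0
```

>>> {"api": "play_rows", "payload": {
  "motion": [
    [[0,0,1.5,0,0,0],[0,0,3,0,0,0],[0,0,4,0,0,0],[0,0,4.5,0,0,0],[0,0,4.5,0,0,0]]
  ]
}}

```text
time: 12.15
tool_pos: [457.3, 288.3, 3.1]
tcp_rot: [179.9, 0.1, -15.4]
ft_force: [-0.6, -0.2, -0.6]
finger_gap: 85.4
grip_force: 0.0
```

>>> {"api": "play_rows", "payload": {
  "motion": [
    [[0,0,0,0,0,0],[0,0,0,0,0,0],[0,0,0,0,0,0]]
  ]
}}

```text
time: 12.45
tool_pos: [458.6, 288.9, 4.8]
tcp_rot: [-180.0, -0.1, -15.4]
ft_force: [0.2, 0.3, -0.3]
finger_gap: 85.5
grip_force: 0.0
```

>>> {"api": "play_rows", "payload": {
  "motion": [
    [[0,0.1,0.2,0,0,0],[0,0.1,0.4,0,0,0],[0,0.1,0.4,0,0,0],[0,0.1,0.4,0,0,0]]
  ]
}}

```text
time: 12.85
tool_pos: [457.7, 287.6, -0.0]
tcp_rot: [180.0, 0.0, -15.4]
ft_force: [0.1, 0.5, 0.7]
finger_gap: 85.2
grip_force: 0.0
```

>>> {"api": "play_rows", "payload": {
  "motion": [
    [[0,0,0,0,0,0],[0,0,0,0,0,0],[0,0,0,0,0,0],[0,0,0,0,0,0],[0,0,0,0,0,0]]
  ],
  "jaw": 0,
  "squeeze": 60
}}

```text
time: 13.35
tool_pos: [457.8, 287.7, 0.1]
tcp_rot: [180.0, -0.0, -15.4]
ft_force: [0.3, -0.1, 0.6]
finger_gap: 12.4
grip_force: 1.7
```

>>> {"api": "play_rows", "payload": {
  "motion": [
    [[0,0,0,0,0,0],[0,0,0,0,0,0],[0,0,0,0,0,0]]
  ]
}}

```text
time: 13.65
tool_pos: [458.0, 287.8, 0.3]
tcp_rot: [-180.0, -0.0, -15.4]
ft_force: [0.2, -1.5, 1.4]
finger_gap: 10.3
grip_force: 60.0
```

>>> {"api": "play_rows", "payload": {
  "motion": [
    [[0,0,-1.5,0,0,0],[0,0,-4,0,0,0],[0,0,-7,0,0,0],[0,0,-10,0,0,0],[0,0,-11,0,0,0]]
  ]
}}

```text
time: 14.15
tool_pos: [459.8, 288.7, 114.8]
tcp_rot: [-179.8, -0.3, -15.4]
ft_force: [0.3, 0.6, 0.2]
finger_gap: 10.2
grip_force: 59.6
```

>>> {"api": "play_rows", "payload": {
  "motion": [
    [[1,2,0,0,0,0],[2.6,5.3,0,0,0,2],[4.3,8.8,0,0,0,4],[6,12.2,0,0,0,4.6],[7,14.3,0,0,0,4.6]]
  ]
}}

```text
time: 14.65
tool_pos: [487.0, 128.8, 109.6]
tcp_rot: [179.9, 0.0, -20.1]
ft_force: [1.4, 0.4, -1.3]
finger_gap: 10.5
grip_force: 59.6
```

>>> {"api": "play_rows", "payload": {
  "motion": [
    [[0.6,1.25,0,0,0,0],[0.6,1.25,0,0,0,0],[0.6,1.25,0,0,0,0],[0.6,1.25,0,0,0,0]]
  ]
}}

```text
time: 15.05
tool_pos: [488.3, 118.4, 110.0]
tcp_rot: [-180.0, 0.0, -20.0]
ft_force: [-0.0, -0.8, -1.3]
finger_gap: 10.4
grip_force: 59.6
```

```bash
python3 - <<'E'
from h import *
c=grab("w9.pkl"); s=__import__("bench").sensors.sense(); print(s["grip_force"],s["finger_gap"])
P=c["pixels"]; im=np.clip(cv2.cvtColor(P,cv2.COLOR_RGB2BGR)*1.5,0,255).astype(np.uint8); t=np.linspace(0,6.29,60)
R=Rot.from_euler("xyz",s["tcp_rot"],degrees=True).as_matrix(); o=s["tool_pos"]
for h,rad in((0,22),(22,22)):
    q=np.array([proj(c,o+[rad*np.cos(a),rad*np.sin(a),h]) for a in t]); cv2.polylines(im,[np.round(q*16).astype(int)],True,(255,0,255),1,cv2.LINE_AA,4)
p=proj(c,o+[0,0,20]); x,y=int(p[0]),int(p[1]); print(p)
cv2.imwrite("pics/w9.png",cv2.resize(im[y-110:y+110,x-130:x+130],(780,660)[:1]+(600,),interpolation=cv2.INTER_CUBIC))
E
```

```text
15.05 [488.3 118.4 110. ] [-1.7999e+02  2.0000e-02 -1.9970e+01] [-0.  -0.8 -1.3] [ 0.2  0.  -0.  -0.  -0.1 -0.2]
59.620521068573 10.083829967427937
[280.81576062 267.8806242 ]
```

View pics/w9.png

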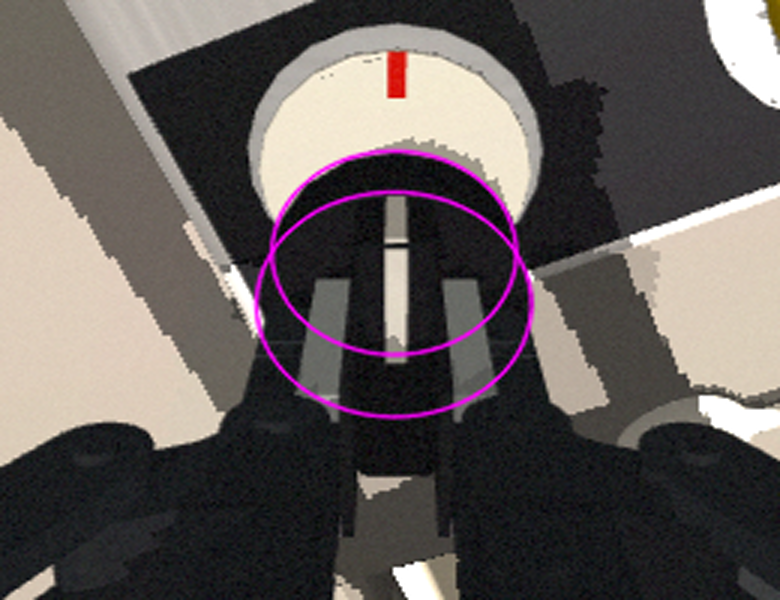

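The held knob matches the model outlines, and its white line at (396,280) is in line with the red mark at (397,75). Both position and yaw are right to within about 2 mm. I'll correct x by 1.8 mm and descend with force checks.

>>> {"api": "play_rows", "payload": {
  "motion": [
    [[0.18,0,1,0,0,0],[0.18,0,2,0,0,0],[0.18,0,2.6,0,0,0],[0.18,0,2.6,0,0,0],[0.18,0,2.6,0,0,0]]
  ]
}}

```text
time: 15.6
tool_pos: [489.9, 116.8, 83.7]
tcp_rot: [180.0, 0.0, -20.0]
ft_force: [0.5, -0.3, -0.5]
finger_gap: 9.9
grip_force: 59.6
```

>>> {"api": "play_rows", "payload": {
  "motion": [
    [[0,0,0.15,0,0,0],[0,0,0.3,0,0,0],[0,0,0.45,0,0,0],[0,0,0.6,0,0,0],[0,0,0.6,0,0,0]]
  ]
}}

```text
time: 16.1
tool_pos: [490.2, 117.0, 78.0]
tcp_rot: [-180.0, 0.0, -20.0]
ft_force: [0.4, 1.8, -0.4]
finger_gap: 10.8
grip_force: 59.6
```

At z = 78 the knob is 3 mm below the shaft tip with no push-back, so it is sliding on. I'll continue.

>>> {"api": "play_rows", "payload": {
  "motion": [
    [[0,0,0.25,0,0,0],[0,0,0.5,0,0,0],[0,0,0.75,0,0,0],[0,0,1,0,0,0],[0,0,1,0,0,0]]
  ]
}}

```text
time: 16.6
tool_pos: [490.0, 117.0, 67.5]
tcp_rot: [-180.0, 0.0, -20.0]
ft_force: [-0.3, 4.3, -2.8]
finger_gap: 10.2
grip_force: 59.4
```

>>> {"api": "play_rows", "payload": {
  "motion": [
    [[0,0,0.2,0,0,0],[0,0,0.4,0,0,0],[0,0,0.6,0,0,0],[0,0,0.6,0,0,0],[0,0,0.6,0,0,0]]
  ]
}}

```text
time: 17.1
tool_pos: [490.2, 117.1, 62.6]
tcp_rot: [-180.0, 0.0, -20.0]
ft_force: [-5.2, 4.3, 6.5]
finger_gap: 10.4
grip_force: 60.6
```

>>> {"api": "play_rows", "payload": {
  "motion": [
    [[0,0,0.15,0,0,0],[0,0,0.3,0,0,0],[0,0,0.3,0,0,0],[0,0,0.3,0,0,0],[0,0,0.3,0,0,0]]
  ]
}}

```text
time: 17.6
tool_pos: [490.3, 117.1, 60.0]
tcp_rot: [-180.0, 0.0, -20.0]
ft_force: [-6.4, 3.5, 10.1]
finger_gap: 10.1
grip_force: 61.0
```

>>> {"api": "play_rows", "payload": {
  "motion": [
    [[0,0,0.08,0,0,0],[0,0,0.15,0,0,0],[0,0,0.15,0,0,0],[0,0,0.15,0,0,0],[0,0,0.15,0,0,0]]
  ]
}}

```text
time: 18.1
tool_pos: [490.4, 117.1, 59.2]
tcp_rot: [-180.0, 0.0, -20.0]
ft_force: [-9.8, 3.2, 16.2]
finger_gap: 10.4
grip_force: 62.0
```

```bash
python3 - <<'E'
from h import *
c=grab("w10.pkl"); 
t=__import__("bench").optics.snapshot("side"); im=cv2.cvtColor(t["pixels"],cv2.COLOR_RGB2BGR)
p=proj(t,[490,117,70]); x,y=map(int,p); a=cv2.resize(im[y-40:y+60,x-50:x+50],(400,400),interpolation=cv2.INTER_CUBIC)
w=cv2.cvtColor(c["pixels"],cv2.COLOR_RGB2BGR); w=np.clip(w*1.5,0,255).astype(np.uint8); b=cv2.resize(w[160:320,200:360],(400,400),interpolation=cv2.INTER_CUBIC)
cv2.imwrite("pics/fin.png",np.hstack([a,b]))
hsv=cv2.cvtColor(c["pixels"],cv2.COLOR_RGB2HSV); v,u=np.nonzero(((hsv[...,0]<8)|(hsv[...,0]>172))&(hsv[...,1]>150)&(hsv[...,2]>60))
k=(abs(u-281)<60)&(v<260); print("red px",k.sum(),u[k].mean(),v[k].mean(),"predicted at z65-d:",[(d,proj(c,[512.6,109.3,65-d]).round(1)) for d in(0,4,6)])
E
```

```text
18.1 [490.4 117.1  59.2] [-179.98    0.    -20.01] [-9.8  3.2 16.2] [-0.   0.  -0.  -0.   0.1  0.1]
red px 103 280.93203883495147 205.81553398058253 predicted at z65-d: [(0, array([280.3, 212.5])), (4, array([280.4, 210.1])), (6, array([280.4, 208.9]))]
```

View pics/fin.png

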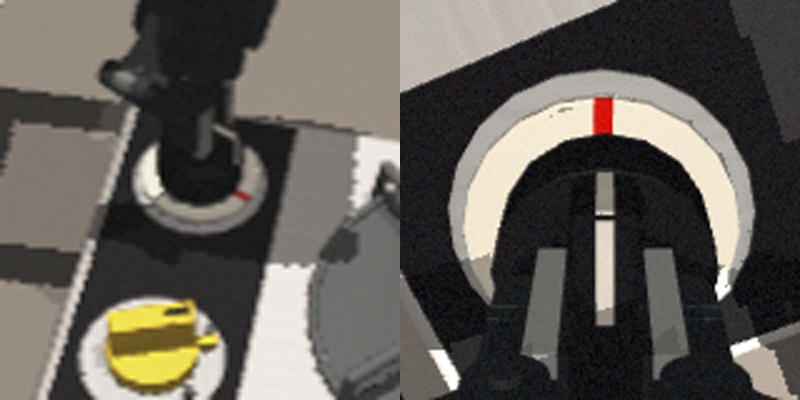

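The force is 16 N, above the spring's 12 N, so the shaft is on its stop. Both views show the knob seated on the disc and in line with the red mark, and the key back at rest. I'll hold briefly, then hand in.

>>> {"api": "play_rows", "payload": {
  "motion": [
    [[0,0,0,0,0,0],[0,0,0,0,0,0],[0,0,0,0,0,0],[0,0,0,0,0,0],[0,0,0,0,0,0]]
  ]
}}

```text
time: 18.7
tool_pos: [490.4, 117.1, 59.3]
tcp_rot: [-180.0, 0.0, -20.0]
ft_force: [-10.1, 3.5, 16.9]
finger_gap: 9.5
grip_force: 62.0
```

>>> {"api": "play_rows", "payload": {
  "motion": [
    [[0,0,0,0,0,0],[0,0,0,0,0,0],[0,0,0,0,0,0]]
  ]
}}

```text
time: 19.0
tool_pos: [490.4, 117.1, 59.2]
tcp_rot: [-180.0, 0.0, -20.0]
ft_force: [-10.2, 3.4, 16.9]
finger_gap: 10.0
grip_force: 62.0
```

```bash
python3 -c "
from bench import job
print(job.hand_in())"
```

```text
the job is handed in; nothing more can be done
None
```

I handed the job in at about 19 s, though the hand-in returned no verdict: the reset key was twisted to its stop and sprang back, and the 44 mm knob is on the D-shaft, pressed to the valve's stop (17 N) and still gripped at 62 N; the arm never went near the tin or spoon.

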